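# Unlock the assembly turntable and hold the coupling at the front

## Task

The coupling on the assembly turntable is next for thread lock. Pull the lock pin up out of the turntable (a spring detent holds it, so it needs a firm pull), stand it fully home in the storage hole of the lock block and let go of it; then turn the table gently (the T-handle is there for that), all the pieces staying in their nests, until the steel quick coupling stands at the front pointer. Finish while holding: the gripper stays on the turntable and keeps it still there for the person with the glue; leave the glue bottle, tape measure and hex key where they are.

Things in the scene. Friction and masses are not known exactly. Their poses are not given: they have to be found in the camera images.
- base: Fixed grey base of the assembly turntable, plate 200 mm across. Origin on the table's axis at bench level, z up. Its -x points to the front pointer, roughly towards the robot. Towards -y it carries a steel lock block, 107 to 195 mm from the axis, 34 mm wide, 44 mm high, with two upright through bores: lock bore (12 mm) at 125 mm and storage hole (14 mm) at 175 mm from the axis.
- plate (a point): On the turntable's axis at the top face of its aluminium plate (210 mm across), 60 mm above the bench; frame turns with it, axes as the base's at joint 0. Six plastic nests (42 mm outside, 36 inside, floor 2 and rim 14 mm above the plate) every 60 degrees at 78 mm radius: the one towards its -x empty and at the pointer at the start, a work piece standing in each other.
- lug_hole (a point): Top centre of the 11.5 mm hole in the turntable's lock lug, 125 mm from the axis towards the turntable's -y, 60 mm above the bench. The lug is 12 mm thick, 34 mm wide and reaches 143 mm from the axis; it turns with the table. At the start it is over the lock bore and the lock pin stands in it.
- pointer_tip (a point): Tip of the front pointer, a small steel arrow on a post fixed to the base: 108 mm from the axis towards the base's -x, top 45 mm above the bench, just outside and below the turntable's rim; the post stands 137 mm from the axis.
- handle (a point): Centre of the T-handle's bar, on the turntable's axis, 150 mm above the bench; its frame turns with the turntable. The bar is black plastic, 84 mm long along the turntable's x, 16 mm wide (along y), 18 mm high (141 to 159 mm above the bench), on a steel column 18 mm thick; grip it across its width from above.
- turntable (a joint): Angle of the turntable on the base, rad, no stops, positive anticlockwise seen from above; 0 at the start, where the lock pin holds it. Without the pin it turns very easily and runs on when pushed (friction 0.02 N m, light damping, no brake).
- lock_pin: Loose steel pin, 84 mm long, 60 to 110 g. Origin on its axis under its collar (20 mm wide), z up to the knob. Shank below: 10 mm thick, 42 mm long, tip tapered, a 6 mm groove near the tip. At the start collar on lug (origin 60 mm above the bench), two spring balls in the groove: a pull of about 10 N (8 to 15) upwards frees it. Clear of the lug when 42 mm up.
- pin_knob (a point): Centre of the lock pin's black ribbed knob, 30 mm above the pin's origin: round, 26 mm across, from 18 to 42 mm above the pin's origin. Grip it from above.
- storage_hole (a point): Mouth of the storage hole: centre of the 14 mm bore at the top of the lock block, 44 mm above the bench, 175 mm from the axis, outside the lug's sweep. Through bore 44 mm deep, mouth chamfered 1.5 mm, no detent. Fully home, the pin's collar rests on the block (pin origin 44 mm above the bench).
- front_station (a point): Point fixed to the base, 78 mm from the axis straight towards the front pointer, at the height of the nests' floors (62 mm): where the coupling's underside has to stand at the end.
- coupling: Hydraulic quick coupling, plain steel, standing: thick stepped cylinder 34 mm across and 47 mm high, no thread showing; its ribbed foot sits in the nest, 35 mm stand out above the rim, much thicker than the bolts and taller than the nuts. Origin at the centre of its underside, 62 mm above the bench. It starts in one of the four nests 60 or 120 degrees to either side of the front.
- bolt_a: Steel hex bolt standing on its head (29 mm over the corners), 70 mm high, in a nest; there are two alike. Origin at the centre of its underside.
- bolt_b: Steel hex bolt standing on its head (29 mm over the corners), 70 mm high, in a nest; there are two alike. Origin at the centre of its underside.
- nut_a: Steel hex nut, 34 mm over the corners, 18 mm high, lying in the nest opposite the front. Origin at the centre of its underside.
- nut_b: Steel hex nut like the other, in another nest. Origin at the centre of its underside.
- glue_bottle: Squeeze bottle of thread lock, 40 mm across, 128 mm high, standing to the robot's left of the turntable; to be left alone. Origin at the centre of its underside.
- tape_measure: Tape measure, 38 x 84 x 66 mm, standing to the right of the turntable; to be left alone. Origin at the centre of its underside.
- hex_key: Black hex key, 33 x 95 x 8 mm, lying to the right near the bench edge; to be left alone. Origin at the centre of its underside.

How it is judged:
By the outcome, as a careful person would: the job done as asked, in the order asked, and still so for the second after the job is handed in, while the arm keeps its last pose, push and grip.
It also fails if it takes over 72 s, if anything falls off the work surface, if the arm or the gripper's body presses on something with over 40 N, if the wrist force passes 120 N, or if a joint passes its speed limit or range.

## Robot

A 7-joint arm with a two-finger parallel gripper is mounted at the origin on a cart in front of the work surface, level with it; the furniture and walls round the work are solid. World frame = base frame: x ahead of the robot, y to its left, z up, the work surface at z = 0. Lengths are in m, angles in rad, forces in N, time in s.
With the tool pointing down it reaches from about 0.4 to 0.85 m from the base axis. Payload 10.4 kg.
Tool frame: the origin (TCP) lies at the very end of the fingers, on their centre line; the grasp point (between the pads) lies r.pinch_z behind it (r.pinch_z is the distance from the TCP to the grasp point, in m); z points along the fingers, x is the direction in which the jaws open and shut, and the axes are right-handed (so a half turn about z gives the same grasp; the last joint's range is limited). The gripper opens to 87 mm and grips with 3 to 60 N. Pads are 19 mm wide; open, the fingers measure 117 mm over their backs; the gripper's body (75 mm by 190 mm) begins 51 mm behind the grasp point.
Start: joints at [-0.023, 0.332, -0.065, 1.46, 0.022, 1.35, -0.088], TCP at [0.625, 0, 0.223] pointing down, gripper open.
Joint ranges: [-2.6, 2.6], [-0.5, 2.12], [-1.47, 1.34], [0.16, 2.42], [-1.27, 4.41], [0.06, 2.06], [-2.6, 2.6]. Speed limits (rad/s): [2.22, 2.22, 2.79, 2.79, 3.14, 3.14, 3.14].

## Interface

Orientations are given as a unit quaternion [x, y, z, w].
In Python, from bench import r gives the robot as it stands.
- The arm moves only by the tool carry_out, never from a script. Its argument "increments" is text: rows parted by semicolons, each of 7 numbers parted by spaces: the turn, a rotation vector about the tool's x, y, z in degrees, then the shift along the tool's x, y, z in m, then the finger opening in m, from 0 to 0.087. A call has exactly 5 rows; each row is the pose to reach, as a shift and turn from the pose measured when the call began, along the tool's axes at that moment; what a row does not reach only later rows make up. A row lasts 1/8 s, in which the tool goes at most 62.5 mm and 10.7 degrees, less where a joint would pass 70% of its speed; a pose out of reach is approached as far as the arm can. A call with a gripper value outside its range is refused whole. The fingers move at their own pace and stop on an object; "squeeze" is the grip in N (left out, the last holds). Time passes only in rows, so rows that repeat a pose let the fingers close, or fill a call up. It gives the time, the measured TCP pose, the force and the opening at its end, in the units of the state.
- r.read_state(): the state, without advancing time (a new reading comes with each control period).
- r.camera(name): name is "scene" or "side" or "wrist"; returns (picture, depth): 480x640x3 uint8, blue, green, red; 480x640 float32, m along the optical axis (not along the pixel's ray), 0 where there is no reading.
- r.camera_model(name): a dict with "K" (3x3 intrinsics, pixels), "extrinsics" (4x4, takes a point from camera to world coordinates). Camera axes: x right, y down, z forward; pixel columns grow to the right and rows downward; lengths in m; the calibration is good to about 2 mm. A picture is of the moment at which its call begins: read the wrist's pose just before it. camera_model takes no time and is no camera call; for the wrist camera it gives the pose at the moment of the call.
- r.close_job(): hands the job in, once; it reports no verdict.
The state is a dict: "time": time; "joint_positions": joint angles; "joint_vel": joint speeds; "joint_torque": joint torques, N m; "ee_pos": TCP position; "eef_rot": TCP orientation; "ft_force": force on the tool from outside, world axes, zero at the start; "torque": the same for the moment, N m; "width": finger opening in m.
Only numpy, scipy, OpenCV 4.12 (cv2) and the standard library are available. Lean on these libraries where they do the work, as an engineer would, in place of code of your own. Each camera call takes 0.05 s, during which the arm holds its last target.

## Working session

There is one attempt and no reset: what is moved stays moved. The work goes in short steps, Python scripts to look and compute and a tool call to move; the robot and the scene stay as the last step left them, time stands still between calls to the robot, and variables do not carry over. Pictures are saved under pics/ and viewed, and the job is handed in when it is done.

Besides the shell and the picture viewer there is one more tool, called after "Call:" by a JSON object that holds its "api" and its "payload", one argument or row to a line. carry_out: Moves the arm, as the interface text tells. Its arguments: {"type":"object","properties":{"increments":{"type":"string"},"squeeze":{"type":"number"}},"required":["increments"]}

```bash
ls; mkdir -p pics; python3 - <<'E'
from bench import r
import cv2
s=r.read_state()
print(s, r.pinch_z)
for n in ["scene","side","wrist"]:
    m=r.camera_model(n); p,d=r.camera(n)
    cv2.imwrite(f"pics/{n}0.png",p); import numpy as np; np.savez(f"{n}0.npz",p=p,d=d,K=m["K"],E=m["extrinsics"])
    print(n,np.round(m["K"],1).tolist(),np.round(m["extrinsics"],3).tolist())
E
```

```text
pics
{'time': 0.0, 'joint_positions': array([-0.02260904,  0.33283032, -0.06470693,  1.46097086,  0.02161083,
        1.3498644 , -0.08848445]), 'joint_vel': array([ 2.57404808e-05,  8.98911098e-04,  1.01662370e-03,  1.11396612e-03,
       -2.06823938e-03,  8.81909373e-04,  5.83514008e-04]), 'joint_torque': array([-1.20520472e-04, -6.23245955e+01,  2.44190963e-02, -3.89891267e+01,
       -6.13984605e-02,  3.97891912e-02,  1.87085252e-04]), 'ee_pos': array([6.24612159e-01, 3.39914832e-07, 2.21765790e-01]), 'eef_rot': array([ 9.99999763e-01,  2.75652382e-05, -6.87513813e-04,  3.64709541e-05]), 'ft_force': array([ 0.0895682 , -0.18801895,  0.21272879]), 'torque': array([-0.04017281, -0.048083  ,  0.00484776]), 'width': 0.08675128518788959} 0.0187
scene [[576.0, 0.0, 323.2], [0.0, 576.0, 240.0], [0.0, 0.0, 1.0]] [[0.665, -0.393, 0.635, -0.218], [-0.746, -0.376, 0.549, -0.604], [0.023, -0.839, -0.544, 0.759], [0.0, 0.0, 0.0, 1.0]]
side [[533.6, 0.0, 317.3], [0.0, 533.6, 231.9], [0.0, 0.0, 1.0]] [[-0.962, -0.155, 0.226, 0.179], [-0.274, 0.485, -0.831, 1.221], [0.019, -0.861, -0.508, 0.844], [0.0, 0.0, 0.0, 1.0]]
wrist [[416.1, 0.0, 322.6], [0.0, 416.1, 235.7], [0.0, 0.0, 1.0]] [[1.0, 0.001, -0.001, 0.625], [0.0, -0.96, -0.279, 0.075], [-0.001, 0.279, -0.96, 0.384], [0.0, 0.0, 0.0, 1.0]]
```

View pics/scene0.png

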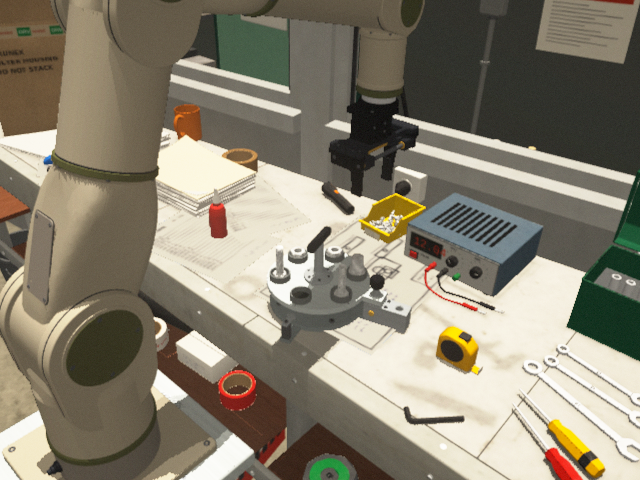

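View pics/side0.png

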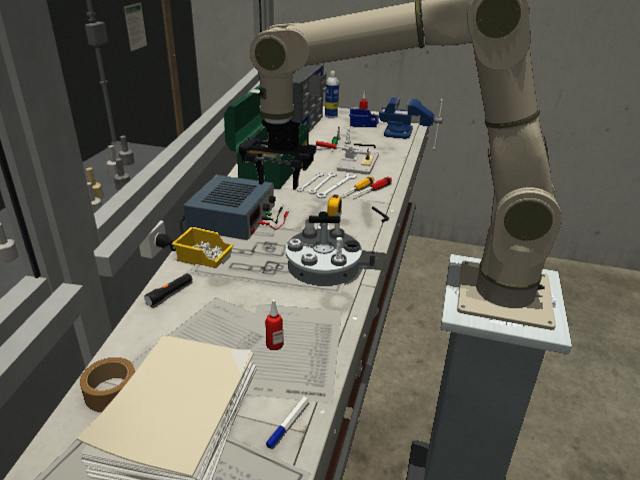

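View pics/wrist0.png

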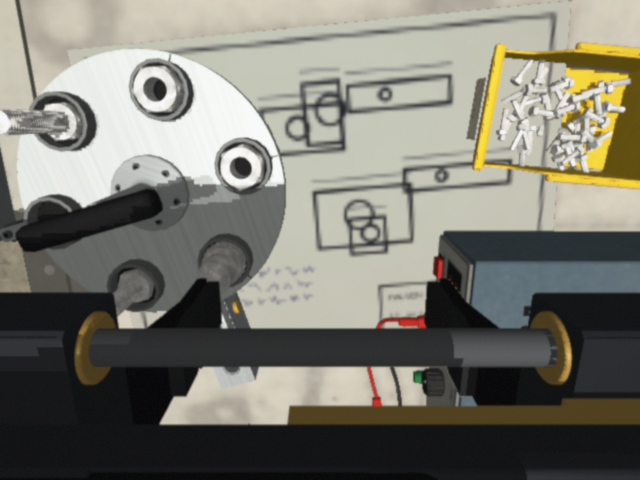

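```bash
python3 - <<'E'
import cv2,numpy as np
p=np.load("scene0.npz")["p"]; c=p[215:345,255:425]; cv2.imwrite("pics/sc.png",cv2.resize(c,None,fx=4.5,fy=4.5,interpolation=cv2.INTER_CUBIC))
p=np.load("wrist0.npz")["p"]; c=p[40:390,0:290]; cv2.imwrite("pics/wc.png",cv2.resize(c,None,fx=1.7,fy=1.7,interpolation=cv2.INTER_CUBIC))
p=np.load("side0.npz")["p"]; c=p[190:290,270:400]; cv2.imwrite("pics/sdc.png",cv2.resize(c,None,fx=6,fy=6,interpolation=cv2.INTER_CUBIC))
E
```

```text
(no output)
```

View pics/sc.png

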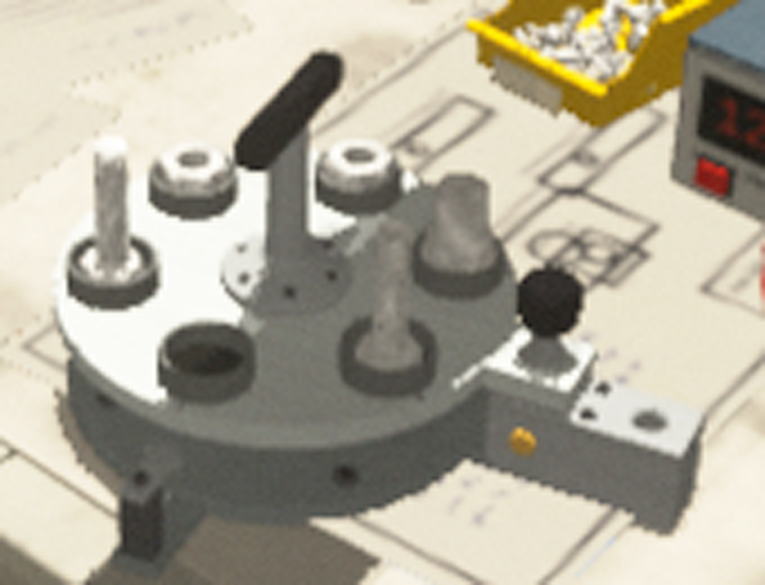

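View pics/wc.png

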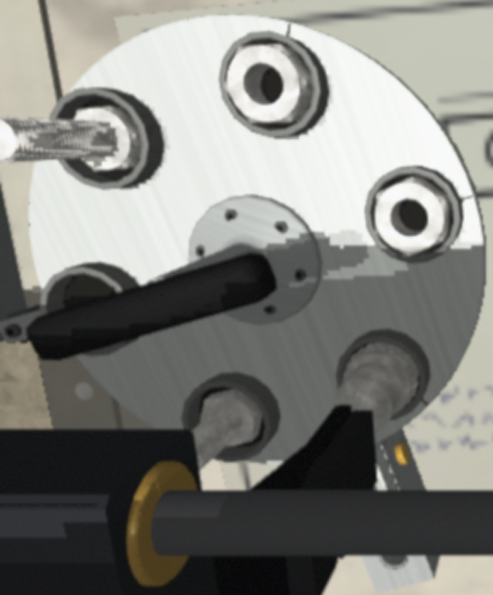

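View pics/sdc.png

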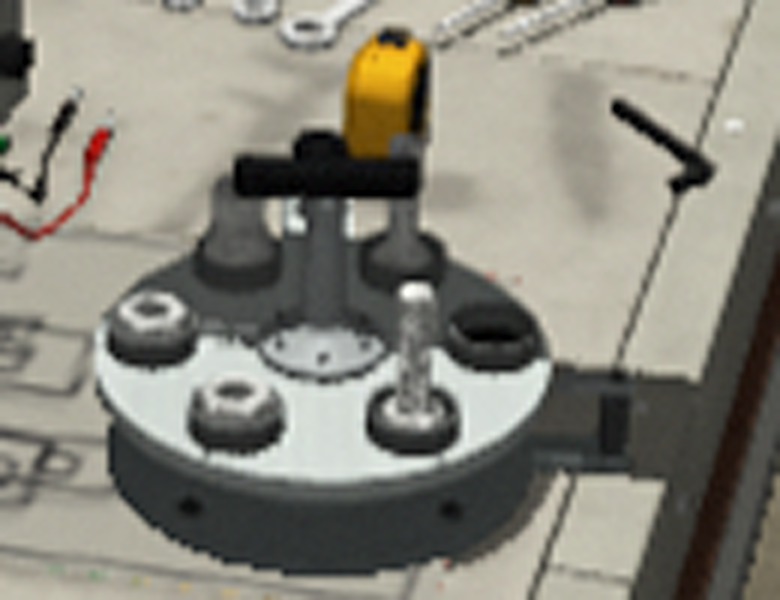

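```bash
cat > h.py <<'E'
import numpy as np,cv2
from scipy.optimize import least_squares
def proj(K,E,P):
    Q=np.linalg.inv(E)@np.r_[P,1]; q=K@Q[:3]; return q[:2]/q[2]
def b2w(X,p):
    x,y,a=X; c,s=np.cos(a),np.sin(a); return np.array([x+c*p[0]-s*p[1],y+s*p[0]+c*p[1],p[2]])
def ray(K,E,uv,z):
    d=E[:3,:3]@np.linalg.solve(K,[*uv,1]); o=E[:3,3]; return o+d*(z-o[2])/d[2]
def pol(deg,r,z): t=np.radians(deg); return [r*np.cos(t),r*np.sin(t),z]
E
python3 - <<'E'
from h import *
D={n:np.load(n+"0.npz") for n in["scene","side","wrist"]}
sc=lambda u,v:(255+u/4.5,215+v/4.5); sd=lambda u,v:(270+u/6,190+v/6); wr=lambda u,v:(u/1.7,40+v/1.7)
O=[("scene",sc(650,420),[0,-.175,.044]),("scene",sc(549,303),[0,-.125,.09]),("scene",sc(207,352),pol(180,.078,.074)),
("scene",sc(141,478),[-.108,0,.045]),("scene",sc(110,146),pol(120,.078,.132)),
("side",sd(495,332),pol(180,.078,.074)),("side",sd(418,290),pol(120,.078,.132)),("side",sd(328,176),[0,0,.150]),
("wrist",wr(270,82),pol(60,.078,.074)),("wrist",wr(415,210),pol(0,.078,.074)),("wrist",wr(108,135),pol(120,.078,.074))]
for o in O:print(o[0],np.round(ray(D[o[0]]["K"],D[o[0]]["E"],o[1],o[2][2]),4))
f=lambda X:np.concatenate([proj(D[n]["K"],D[n]["E"],b2w(X,p))-uv for n,uv,p in O])
s=least_squares(f,[.5,.0,.25],loss="soft_l1");print(s.x,np.degrees(s.x[2]));print(np.round(f(s.x).reshape(-1,2),1))
for n,p in dict(knob=[0,-.125,.09],stor=[0,-.175,.044],coup=pol(300,.078,.109)).items():print(n,b2w(s.x,p))
E
```

```text
scene [ 0.5366 -0.1512  0.044 ]
scene [ 0.5223 -0.1033  0.09  ]
scene [ 0.4122 -0.0064  0.074 ]
scene [ 0.3591 -0.0191  0.045 ]
scene [0.4342 0.0729 0.132 ]
side [0.4097 0.0024 0.074 ]
side [0.4313 0.0709 0.132 ]
side [0.4864 0.0172 0.15  ]
wrist [0.5096 0.0934 0.074 ]
wrist [0.567  0.0408 0.074 ]
wrist [0.4388 0.0722 0.074 ]
[0.49051339 0.01795154 0.27316798] 15.651372512113378
[[ 0.1 -0.4]
 [ 0.2 -0.6]
 [-0.1 -1.5]
 [ 7.2 -8.8]
 [ 0.3 -0. ]
 [-1.6 -1.3]
 [-1.4  0.1]
 [-1.6 -0.1]
 [ 0.3 -0.2]
 [-1.7  2.5]
 [-5.7 -0.4]]
knob [ 0.5242363  -0.10241359  0.09      ]
stor [ 0.53772546 -0.15055964  0.044     ]
coup [ 0.54629116 -0.03657221  0.109     ]
```

Call:
{"api": "carry_out", "payload": {
  "increments": "0 0 -3 -0.015 0.015 0.008 0.06; 0 0 -8 -0.045 0.045 0.025 0.06; 0 0 -13 -0.08 0.082 0.045 0.06; 0 0 -15.6 -0.101 0.103 0.06 0.06; 0 0 -15.6 -0.101 0.103 0.06 0.06",
  "squeeze": 40
}}

```text
time: 0.78
ee_pos: [0.5216, -0.1051, 0.161]
eef_rot: [0.991, 0.134, -0.002, -0.0]
ft_force: [0.9, 0.1, 0.3]
width: 0.0605
```

```bash
cat > look.py <<'E'
import sys
from bench import r
from h import *
tag=sys.argv[1]
s=r.read_state(); print({k:np.round(s[k],4).tolist() for k in("time","ee_pos","eef_rot","ft_force","torque","width","joint_positions")})
for n in sys.argv[2:]:
    m=r.camera_model(n); p,d=r.camera(n); cv2.imwrite(f"pics/{n}{tag}.png",p); np.savez(f"{n}{tag}.npz",p=p,d=d,K=m["K"],E=m["extrinsics"])
    if n=="scene":cv2.imwrite(f"pics/scz{tag}.png",cv2.resize(p[205:345,250:430],None,fx=4.2,fy=4.2,interpolation=cv2.INTER_CUBIC))
E
python3 look.py 1 wrist scene
```

```text
{'time': 0.775, 'ee_pos': [0.5216, -0.1051, 0.161], 'eef_rot': [0.991, 0.1341, -0.0018, -0.0], 'ft_force': [0.8503, 0.0648, 0.2607], 'torque': [0.0019, -0.0662, -0.0826], 'width': 0.0605, 'joint_positions': [0.1529, 0.1773, -0.045, 1.7846, 0.0094, 1.1834, 0.374]}
```

View pics/wrist1.png

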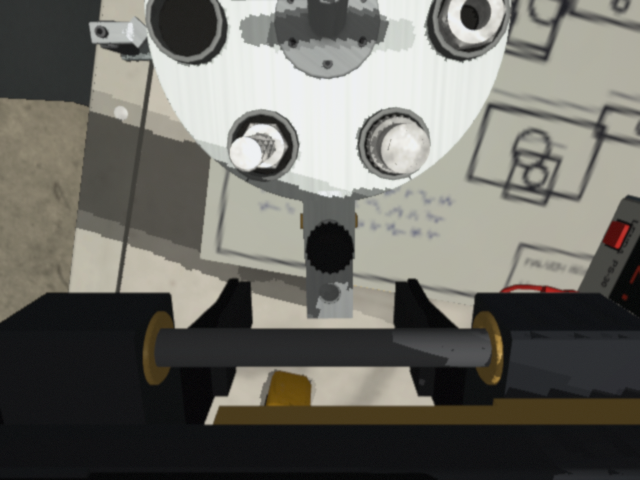

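View pics/scz1.png

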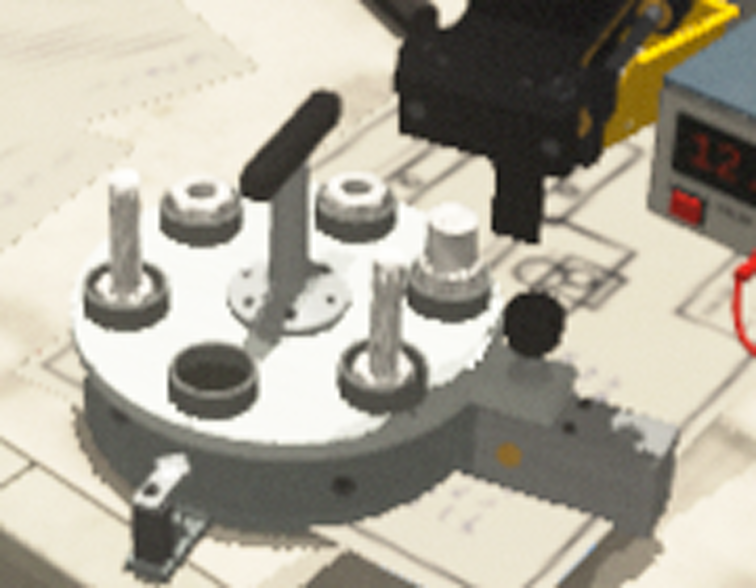

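```bash
python3 - <<'E'
from h import *
D={n:np.load(n+"1.npz") for n in["scene","wrist"]}
K,E=D["wrist"]["K"],D["wrist"]["E"]
print("knob",ray(K,E,(330,247),.100),"hole",ray(K,E,(330,293),.044))
print("knob sc",ray(D["scene"]["K"],D["scene"]["E"],(250+534/4.2,205+324/4.2),.09))
from scipy.spatial.transform import Rotation as R
R0=R.from_quat([.991,.1341,-.0018,0]).as_matrix();t=np.array([.5216,-.1051,.161])
for P in([.5235,-.1030,.074],):print(R0.T@(np.array(P)-t), np.degrees(np.arctan2(R0[1,0],R0[0,0])))
# plate outline
O=[("wrist",(330,247),[0,-.125,.1]),("wrist",(330,293),[0,-.175,.044]),("wrist",(186,22),pol(180,.078,.074)),("wrist",(264,145),pol(240,.078,.074)),("wrist",(394,144),pol(300,.078,.074)),("scene",(250+534/4.2,205+324/4.2),[0,-.125,.09]),("scene",(250+213/4.2,205+372/4.2),pol(180,.078,.074))]
f=lambda X:np.concatenate([proj(D[n]["K"],D[n]["E"],b2w(X,p))-uv for n,uv,p in O])
s=least_squares(f,[.5,.0,.25],loss="soft_l1");print(s.x,np.degrees(s.x[2]));print(np.round(f(s.x).reshape(-1,2),1))
for n,p in dict(knob=[0,-.125,.09],stor=[0,-.175,.044],coup=pol(300,.078,.109)).items():print(n,b2w(s.x,p))
E
```

```text
knob [ 0.52468961 -0.10029729  0.1       ] hole [ 0.53977239 -0.15115202  0.044     ]
knob sc [ 0.52293265 -0.1031512   0.09      ]
[ 0.00270013 -0.00147752  0.08699164] 15.412715575109933
[0.49099482 0.01725037 0.28132216] 16.118572452929318
[[ 0.5  4.6]
 [-0.2 -0.4]
 [-1.3 -2.5]
 [-1.2  0.5]
 [ 1.7 -0.1]
 [ 0.7 -0.7]
 [ 0.9 -1.7]]
knob [ 0.52569808 -0.10283579  0.09      ]
stor [ 0.53957939 -0.15087025  0.044     ]
coup [ 0.54721534 -0.03681676  0.109     ]
```

Call:
{"api": "carry_out", "payload": {
  "increments": "0 0 -0.4 0.0032 -0.0016 0.01 0.06; 0 0 -0.4 0.0032 -0.0016 0.035 0.06; 0 0 -0.4 0.0032 -0.0016 0.062 0.06; 0 0 -0.4 0.0032 -0.0016 0.082 0.06; 0 0 -0.4 0.0032 -0.0016 0.087 0.06"
}}

```text
time: 1.5
ee_pos: [0.5264, -0.0989, 0.0738]
eef_rot: [0.99, 0.14, -0.001, -0.001]
ft_force: [-0.1, 0.6, 0.4]
width: 0.0602
```

```bash
python3 look.py 2 wrist scene
```

```text
{'time': 1.5, 'ee_pos': [0.5264, -0.0989, 0.0738], 'eef_rot': [0.9902, 0.1398, -0.0014, -0.0007], 'ft_force': [-0.0589, 0.6433, 0.3727], 'torque': [0.0398, -0.0086, -0.0047], 'width': 0.0602, 'joint_positions': [0.1461, 0.2771, -0.0517, 1.8624, 0.016, 1.0055, 0.3682]}
```

View pics/wrist2.png

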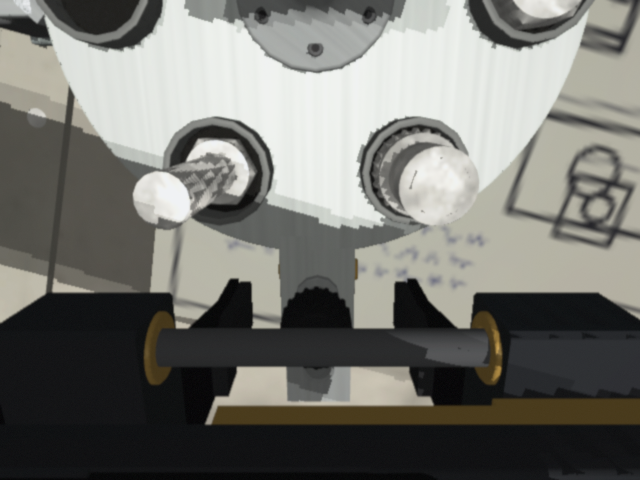

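View pics/scz2.png

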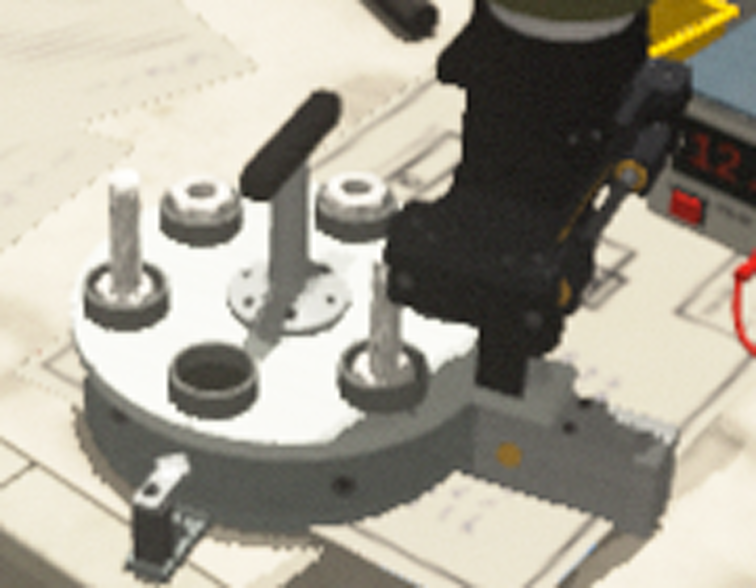

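Call:
{"api": "carry_out", "payload": {
  "increments": "0 0 0 -0.003 0.003 0 0.06; 0 0 0 -0.003 0.003 0 0.06; 0 0 0 -0.003 0.003 0 0.04; 0 0 0 -0.003 0.003 0 0.02; 0 0 0 -0.003 0.003 0 0.015",
  "squeeze": 40
}}

```text
time: 2.22
ee_pos: [0.5249, -0.1031, 0.0751]
eef_rot: [0.99, 0.139, -0.0, -0.0]
ft_force: [-0.1, 0.4, 0.3]
width: 0.0378
```

Call:
{"api": "carry_out", "payload": {
  "increments": "0 0 0 0 0 0 0.015; 0 0 0 0 0 0 0.015; 0 0 0 0 0 0 0.015; 0 0 0 0 0 0 0.015; 0 0 0 0 0 0 0.015",
  "squeeze": 40
}}

```text
time: 2.85
ee_pos: [0.5249, -0.1031, 0.0751]
eef_rot: [0.99, 0.139, -0.0, -0.0]
ft_force: [-0.4, -0.1, 0.3]
width: 0.0248
```

```bash
python3 look.py 3 
```

```text
{'time': 2.85, 'ee_pos': [0.5249, -0.1031, 0.0751], 'eef_rot': [0.9902, 0.1395, -0.0004, -0.0003], 'ft_force': [-0.425, -0.1143, 0.2983], 'torque': [0.1008, -0.0725, -0.0428], 'width': 0.0248, 'joint_positions': [0.152, 0.2728, -0.0492, 1.8647, 0.0152, 1.0055, 0.3763]}
```

Call:
{"api": "carry_out", "payload": {
  "increments": "0 0 0 0 0 -0.003 0.015; 0 0 0 0 0 -0.008 0.015; 0 0 0 0 0 -0.015 0.015; 0 0 0 0 0 -0.025 0.015; 0 0 0 0 0 -0.035 0.015"
}}

```text
time: 3.48
ee_pos: [0.5253, -0.1032, 0.1114]
eef_rot: [0.99, 0.139, 0.0, -0.0]
ft_force: [0.4, -0.2, -0.4]
width: 0.0245
```

```bash
python3 look.py 4 scene wrist
```

```text
{'time': 3.475, 'ee_pos': [0.5253, -0.1032, 0.1114], 'eef_rot': [0.9902, 0.1394, 0.0, -0.0002], 'ft_force': [0.394, -0.1605, -0.4135], 'torque': [-0.047, -0.0551, -0.0154], 'width': 0.0245, 'joint_positions': [0.1521, 0.2304, -0.0488, 1.8325, 0.0122, 1.0791, 0.3786]}
```

View pics/scz4.png

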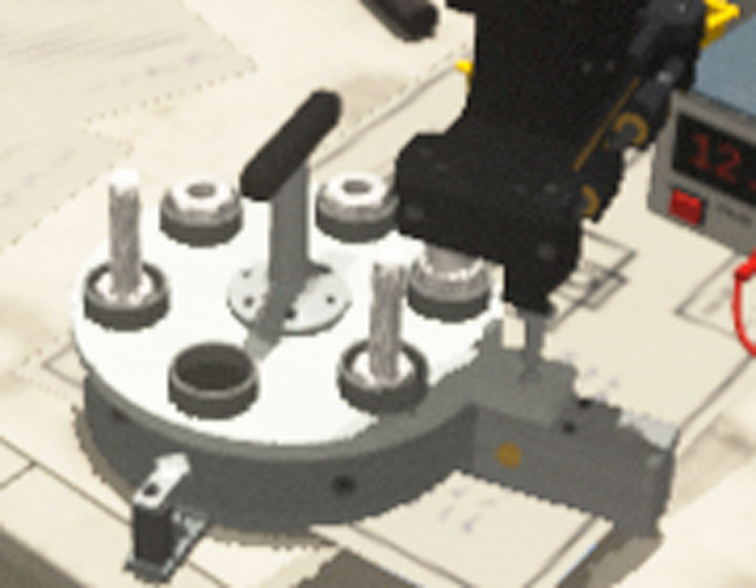

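Call:
{"api": "carry_out", "payload": {
  "increments": "0 0 0 0 0 -0.006 0.015; 0 0 0 0 0 -0.014 0.015; 0 0 0 0 0 -0.02 0.015; 0 0 0 0 0 -0.02 0.015; 0 0 0 0 0 -0.02 0.015"
}}

```text
time: 4.2
ee_pos: [0.5257, -0.1032, 0.1317]
eef_rot: [0.99, 0.139, 0.001, -0.0]
ft_force: [0.4, 0.2, -1.4]
width: 0.0244
```

```bash
python3 look.py 5 scene side
```

```text
{'time': 4.2, 'ee_pos': [0.5257, -0.1032, 0.1317], 'eef_rot': [0.9902, 0.1394, 0.0006, -0.0001], 'ft_force': [0.3782, 0.203, -1.3772], 'torque': [-0.0116, -0.0963, -0.0321], 'width': 0.0244, 'joint_positions': [0.1521, 0.2091, -0.0484, 1.8121, 0.0107, 1.1194, 0.3798]}
```

View pics/scz5.png

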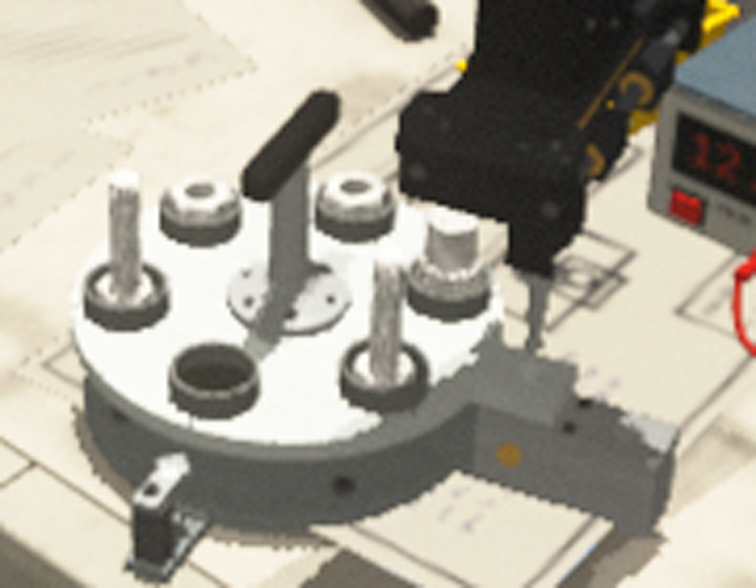

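Call:
{"api": "carry_out", "payload": {
  "increments": "0 0 0 0 0.008 0 0.015; 0 0 0 -0.0005 0.025 0 0.015; 0 0 0 -0.0007 0.042 0 0.015; 0 0 0 -0.0007 0.0497 0 0.015; 0 0 0 -0.0007 0.0497 0 0.015"
}}

```text
time: 4.92
ee_pos: [0.5387, -0.152, 0.1314]
eef_rot: [0.99, 0.139, 0.0, -0.0]
ft_force: [-0.2, -0.4, -0.3]
width: 0.0244
```

```bash
python3 look.py 6 scene side; python3 - <<'E'
from h import *
p=np.load("scene6.npz")["p"]; cv2.imwrite("pics/z6.png",cv2.resize(p[235:325,350:430],None,fx=6.5,fy=6.5,interpolation=cv2.INTER_CUBIC))
E
```

```text
{'time': 4.925, 'ee_pos': [0.5387, -0.152, 0.1314], 'eef_rot': [0.9903, 0.1388, 0.0004, -0.0001], 'ft_force': [-0.2311, -0.4388, -0.2697], 'torque': [0.047, 0.0076, 0.0217], 'width': 0.0244, 'joint_positions': [0.2067, 0.2581, -0.0152, 1.7524, 0.0039, 1.1305, 0.4689]}
```

View pics/z6.png

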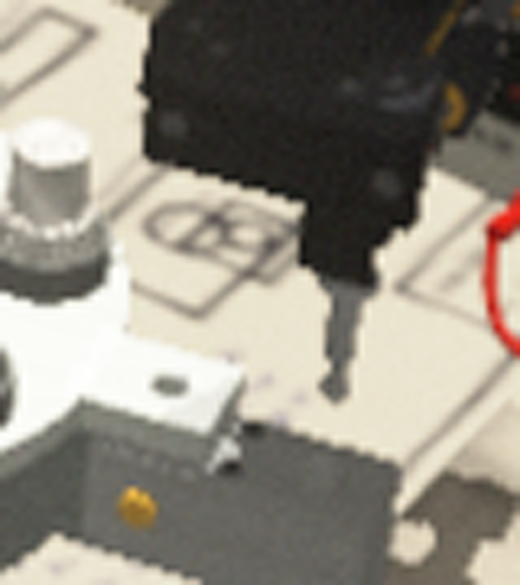

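```bash
python3 - <<'E'
from h import *
d=np.load("scene6.npz");K,E=d["K"],d["E"]
for z in(.112,.0744):
  u=proj(K,E,[.5387,-.152,z]);print(z,(u-[350,235])*6.5)
print(ray(K,E,(350+335/6.5,235+395/6.5),.0744),ray(K,E,(350+345/6.5,235+285/6.5),.112))
E
```

```text
0.112 [350.20862619 292.01830907]
0.0744 [337.53602984 394.47358785]
[ 0.53798088 -0.15159903  0.0744    ] [ 0.54044703 -0.14894575  0.112     ]
```

Call:
{"api": "carry_out", "payload": {
  "increments": "0 0 0 -0.0004 -0.0004 0.004 0.015; 0 0 0 -0.0004 -0.0004 0.013 0.015; 0 0 0 -0.0004 -0.0004 0.023 0.015; 0 0 0 -0.0004 -0.0004 0.031 0.015; 0 0 0 -0.0004 -0.0004 0.038 0.015"
}}

```text
time: 5.65
ee_pos: [0.5381, -0.1504, 0.0927]
eef_rot: [0.99, 0.14, 0.0, -0.0]
ft_force: [-0.2, 0.1, -1.0]
width: 0.0247
```

```bash
python3 look.py 7 scene side; python3 - <<'E'
from h import *
p=np.load("scene7.npz")["p"]; cv2.imwrite("pics/z7.png",cv2.resize(p[235:325,350:430],None,fx=6.5,fy=6.5,interpolation=cv2.INTER_CUBIC))
E
```

```text
{'time': 5.65, 'ee_pos': [0.5381, -0.1504, 0.0927], 'eef_rot': [0.9902, 0.1396, 0.0002, -0.0003], 'ft_force': [-0.15, 0.0976, -1.042], 'torque': [0.0688, -0.0069, 0.0073], 'width': 0.0247, 'joint_positions': [0.206, 0.2969, -0.0172, 1.7915, 0.0049, 1.053, 0.4673]}
```

View pics/z7.png

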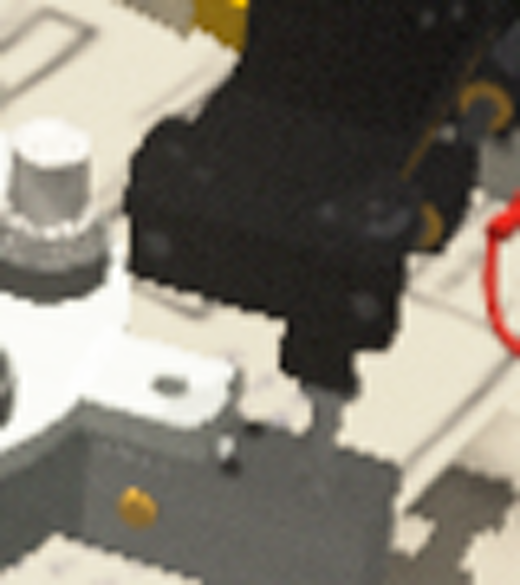

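Call:
{"api": "carry_out", "payload": {
  "increments": "0 0 0 0 0.0005 0.006 0.015; 0 0 0 0 0.0005 0.014 0.015; 0 0 0 0 0.0005 0.022 0.015; 0 0 0 0 0.0005 0.028 0.015; 0 0 0 0 0.0005 0.032 0.015"
}}

```text
time: 6.38
ee_pos: [0.5377, -0.1507, 0.06]
eef_rot: [0.99, 0.14, -0.0, -0.001]
ft_force: [0.3, 0.0, -0.0]
width: 0.0243
```

```bash
python3 look.py 8 scene; python3 - <<'E'
from h import *
p=np.load("scene8.npz")["p"]; cv2.imwrite("pics/z8.png",cv2.resize(p[235:325,350:430],None,fx=6.5,fy=6.5,interpolation=cv2.INTER_CUBIC))
E
```

```text
{'time': 6.375, 'ee_pos': [0.5377, -0.1507, 0.06], 'eef_rot': [0.9902, 0.1396, -0.0004, -0.0006], 'ft_force': [0.3245, 0.0066, -0.0057], 'torque': [0.0122, 0.023, -0.0336], 'width': 0.0243, 'joint_positions': [0.2071, 0.3365, -0.0177, 1.817, 0.006, 0.9893, 0.4672]}
```

View pics/z8.png

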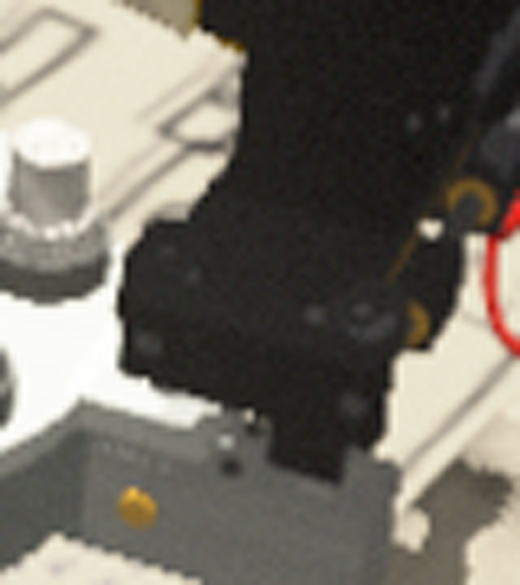

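Call:
{"api": "carry_out", "payload": {
  "increments": "0 0 0 0 0 0.0012 0.015; 0 0 0 0 0 0.0015 0.015; 0 0 0 0 0 0.0015 0.015; 0 0 0 0 0 0.0015 0.05; 0 0 0 0 0 0.0015 0.05"
}}

```text
time: 7.05
ee_pos: [0.5377, -0.1508, 0.0584]
eef_rot: [0.99, 0.14, -0.0, -0.001]
ft_force: [-0.1, -1.0, 0.3]
width: 0.0372
```

Call:
{"api": "carry_out", "payload": {
  "increments": "0 0 0 0 0 0 0.05; 0 0 0 0 0 0 0.05; 0 0 0 0 0 -0.02 0.05; 0 0 0 0 0 -0.05 0.05; 0 0 0 0 0 -0.085 0.05"
}}

```text
time: 7.68
ee_pos: [0.5374, -0.1507, 0.1438]
eef_rot: [0.99, 0.14, -0.001, -0.001]
ft_force: [0.5, -0.1, 0.0]
width: 0.0499
```

```bash
python3 look.py 9 scene wrist
```

```text
{'time': 7.675, 'ee_pos': [0.5374, -0.1507, 0.1438], 'eef_rot': [0.9902, 0.1396, -0.0009, -0.0007], 'ft_force': [0.518, -0.1018, 0.043], 'torque': [0.0351, -0.056, -0.0406], 'width': 0.0499, 'joint_positions': [0.2054, 0.2451, -0.0153, 1.7407, 0.0032, 1.1579, 0.4694]}
```

View pics/scz9.png

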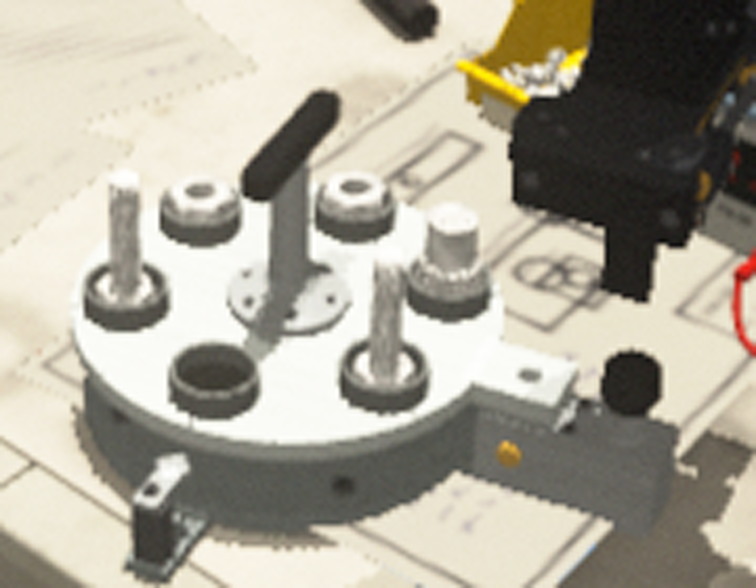

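View pics/wrist9.png

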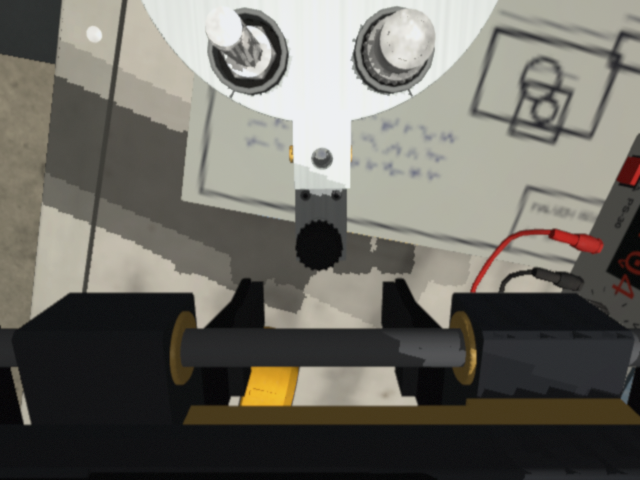

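Call:
{"api": "carry_out", "payload": {
  "increments": "0 0 -5 0 0 -0.03 0.05; 0 0 -14 0 -0.015 -0.055 0.05; 0 0 -24 0 -0.05 -0.066 0.05; 0 0 -34 0.001 -0.095 -0.066 0.05; 0 0 -42 0.002 -0.13 -0.066 0.05"
}}

```text
time: 8.4
ee_pos: [0.505, -0.0241, 0.2128]
eef_rot: [0.873, 0.488, 0.002, 0.001]
ft_force: [0.0, 0.3, 0.2]
width: 0.0497
```

```bash
python3 look.py 10; cat > tgt.py <<'E'
import sys
from bench import r
from h import *
from scipy.spatial.transform import Rotation as R
a=list(map(float,sys.argv[1:])) # x y z yawdeg
s=r.read_state();R0=R.from_quat(s["eef_rot"]);T=R.from_euler("z",a[3],degrees=True)*R.from_quat([1,0,0,0])
print("turn",np.round((R0.inv()*T).as_rotvec(degrees=True),2),"shift",np.round(R0.inv().apply(np.array(a[:3])-s["ee_pos"]),4))
m=R0.as_matrix();print("yaw",np.degrees(np.arctan2(m[1,0],m[0,0])))
E
python3 tgt.py .491 .0175 .21 105.7
```

```text
{'time': 8.4, 'ee_pos': [0.505, -0.0241, 0.2128], 'eef_rot': [0.873, 0.4878, 0.0022, 0.0013], 'ft_force': [0.0387, 0.2972, 0.2232], 'torque': [0.0199, -0.0548, -0.0037], 'width': 0.0497, 'joint_positions': [0.1221, 0.0806, -0.1735, 1.782, 0.0149, 1.2752, 0.964]}
turn [ 3.000e-01 -4.000e-02 -4.731e+01] shift [ 0.0281 -0.0337  0.0027]
yaw 58.38955471507655
```

Call:
{"api": "carry_out", "payload": {
  "increments": "0.3 0 -10 0.012 -0.014 0.003 0.045; 0.3 0 -20 0.024 -0.029 0.003 0.045; 0.3 0 -30 0.028 -0.034 0.003 0.045; 0.3 0 -39 0.028 -0.034 0.003 0.045; 0.3 0 -47.3 0.028 -0.034 0.003 0.045"
}}

```text
time: 9.02
ee_pos: [0.4905, 0.0177, 0.2092]
eef_rot: [0.602, 0.799, 0.0, -0.0]
ft_force: [-0.3, -0.9, -0.2]
width: 0.0449
```

```bash
python3 look.py 11 wrist scene;python3 tgt.py .491 .0175 .18 105.7; python3 - <<'E'
from h import *
d=np.load("scene9.npz")
u=(250+632/4.2,205+382/4.2)
print("knob stored",ray(d["K"],d["E"],u,.074),d["d"][296-3:296+4,398:404].round(3)[3])
E
```

```text
{'time': 9.025, 'ee_pos': [0.4905, 0.0177, 0.2092], 'eef_rot': [0.6019, 0.7986, 0.0001, -0.0004], 'ft_force': [-0.2671, -0.9451, -0.2494], 'torque': [0.146, -0.0124, -0.0046], 'width': 0.0449, 'joint_positions': [0.103, 0.0585, -0.2394, 1.8137, 0.0138, 1.2715, 1.7097]}
turn [-0.02 -0.04  0.1 ] shift [-0.0002  0.0005  0.0292]
yaw 105.79531298564946
knob stored [ 0.53655902 -0.15017667  0.074     ] [1.087 1.088 1.085 1.086 1.085 1.086]
```

View pics/wrist11.png

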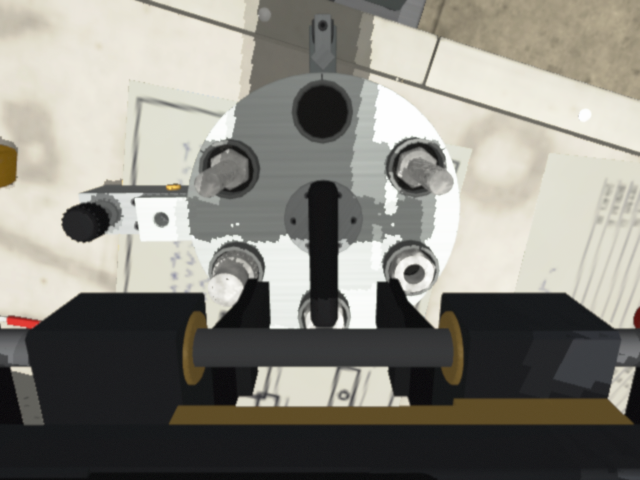

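View pics/scz11.png

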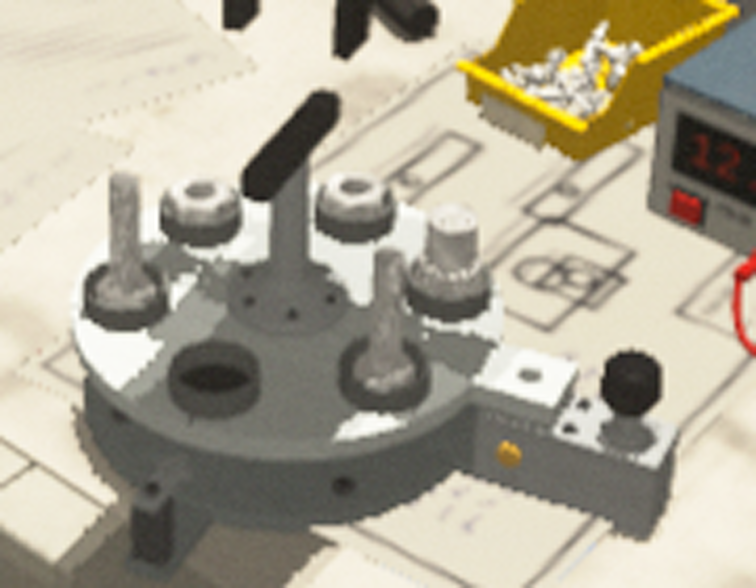

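```bash
python3 - <<'E'
from h import *
d=np.load("wrist11.npz");K,E=d["K"],d["E"]
O=[((322,110),pol(180,.078,.074)),((230,167),pol(240,.078,.074)),((421,165),pol(120,.078,.074)),((238,268),pol(300,.078,.074)),((411,268),pol(60,.078,.074)),((162,219),[0,-.125,.06])]
f=lambda X:np.concatenate([proj(K,E,b2w(X,p))-uv for uv,p in O])
s=least_squares(f,[.5,.0,.25]);print(s.x,np.degrees(s.x[2]));print(np.round(f(s.x).reshape(-1,2),1))
for z in(.06,.15,.16):print(proj(K,E,[*s.x[:2],z]))
for x in(-.042,.042):print(proj(K,E,b2w(s.x,[x,0,.159])))
print("ptr",proj(K,E,b2w(s.x,[-.108,0,.045])))
E
```

```text
[0.48824158 0.01745142 0.29175554] 16.716361256658182
[[ 1.3 -1.1]
 [-1.   0.5]
 [-1.9  0.1]
 [-1.3  2.3]
 [ 2.8  0.2]
 [ 0.1 -1.8]]
[324.51034852 215.24102674]
[325.32078762 252.2400119 ]
[325.44947243 258.1148609 ]
[324.57265732 179.95185218]
[326.21434315 327.40368371]
ptr [322.76022523  66.65820424]
```

Call:
{"api": "carry_out", "payload": {
  "increments": "0 0 0 0 0.0005 0.01 0.045; 0 0 0 0 0.0005 0.03 0.045; 0 0 0 0 0.0005 0.05 0.045; 0 0 0 0 0.0005 0.062 0.045; 0 0 0 0 0.0005 0.0665 0.045"
}}

```text
time: 9.75
ee_pos: [0.4906, 0.0177, 0.1418]
eef_rot: [0.604, 0.797, -0.0, -0.001]
ft_force: [0.2, 0.2, -0.3]
width: 0.0449
```

```bash
python3 look.py 12 wrist scene;python3 tgt.py .490 .0175 .1425 105.8
```

```text
{'time': 9.75, 'ee_pos': [0.4906, 0.0177, 0.1418], 'eef_rot': [0.6037, 0.7972, -0.0003, -0.0009], 'ft_force': [0.1874, 0.2007, -0.2654], 'torque': [0.1333, 0.0244, -0.0098], 'width': 0.0449, 'joint_positions': [0.0993, 0.1172, -0.2418, 1.8986, 0.03, 1.1309, 1.6917]}
turn [-0.04 -0.05 -0.04] shift [ 0.     -0.0009  0.    ]
yaw 105.75777109391713
```

View pics/wrist12.png

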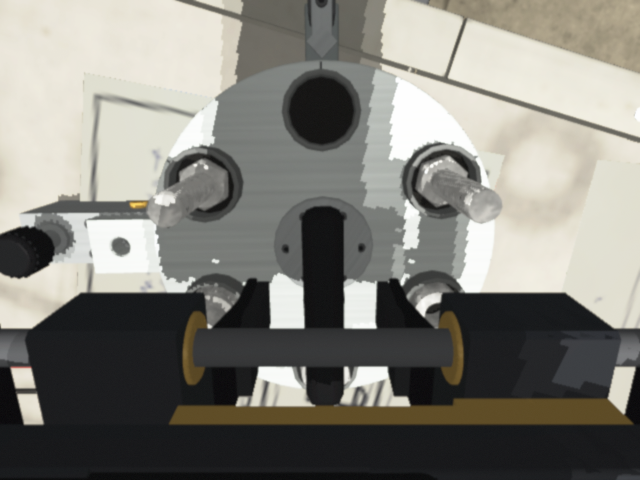

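View pics/scz12.png

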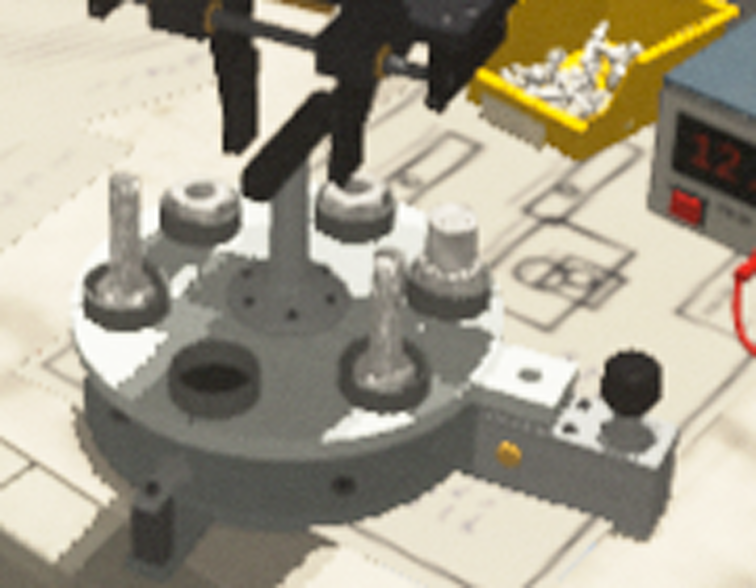

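Call:
{"api": "carry_out", "payload": {
  "increments": "0 0 0 0 -0.0005 -0.0005 0.035; 0 0 0 0 -0.0005 -0.0005 0.028; 0 0 0 0 -0.0005 -0.0005 0.02; 0 0 0 0 -0.0005 -0.0005 0.016; 0 0 0 0 -0.0005 -0.0005 0.01",
  "squeeze": 15
}}

```text
time: 10.48
ee_pos: [0.4903, 0.018, 0.1431]
eef_rot: [0.603, 0.797, 0.0, -0.001]
ft_force: [-0.5, 2.8, 1.5]
width: 0.0162
```

Call:
{"api": "carry_out", "payload": {
  "increments": "0 0 0 0 0 0 0.01; 0 0 0 0 0 0 0.01; 0 0 0 0 0 0 0.01; 0 0 0 0 0 0 0.01; 0 0 0 0 0 0 0.01",
  "squeeze": 35
}}

```text
time: 11.1
ee_pos: [0.4903, 0.0181, 0.1431]
eef_rot: [0.603, 0.797, 0.0, -0.001]
ft_force: [-0.0, 0.8, 0.2]
width: 0.0157
```

```bash
python3 look.py 13 wrist scene
```

```text
{'time': 11.1, 'ee_pos': [0.4903, 0.0181, 0.1431], 'eef_rot': [0.6034, 0.7975, 0.0002, -0.0008], 'ft_force': [-0.03, 0.7718, 0.2359], 'torque': [0.3731, 0.1244, -0.0668], 'width': 0.0157, 'joint_positions': [0.0994, 0.115, -0.2421, 1.8983, 0.0289, 1.1327, 1.6927]}
```

View pics/wrist13.png

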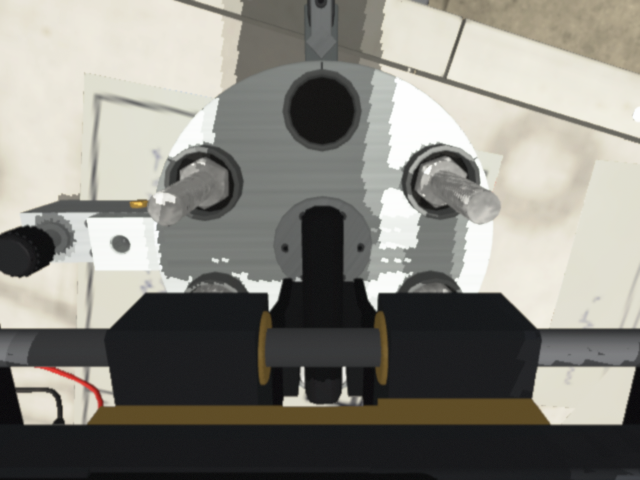

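View pics/scz13.png

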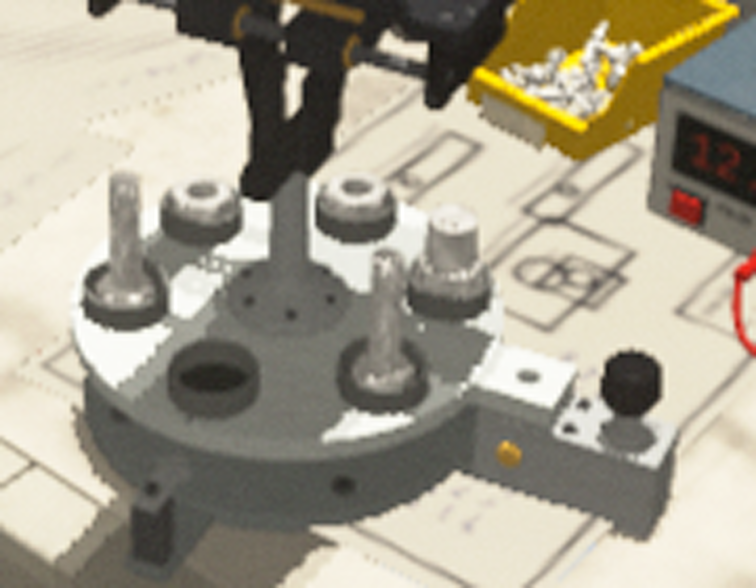

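Call:
{"api": "carry_out", "payload": {
  "increments": "0 0 0.4 0 0 0 0.01; 0 0 1.5 0 0 0 0.01; 0 0 3.5 0 0 0 0.01; 0 0 6 0 0 0 0.01; 0 0 9 0 0 0 0.01"
}}

```text
time: 11.82
ee_pos: [0.4904, 0.018, 0.1431]
eef_rot: [0.665, 0.747, 0.0, -0.001]
ft_force: [0.4, 0.8, 0.3]
width: 0.0159
```

```bash
python3 look.py 14 scene;python3 tgt.py .4903 .018 .143 -14.2
```

```text
{'time': 11.825, 'ee_pos': [0.4904, 0.018, 0.1431], 'eef_rot': [0.6652, 0.7466, 0.0001, -0.0007], 'ft_force': [0.3675, 0.7819, 0.2817], 'torque': [0.283, 0.0332, 0.0001], 'width': 0.0159, 'joint_positions': [0.0908, 0.1144, -0.2329, 1.8987, 0.0277, 1.1325, 1.5336]}
turn [-1.0000e-01 -0.0000e+00  1.1065e+02] shift [ 0.     -0.0001  0.0001]
yaw 96.44548983669601
```

View pics/scz14.png

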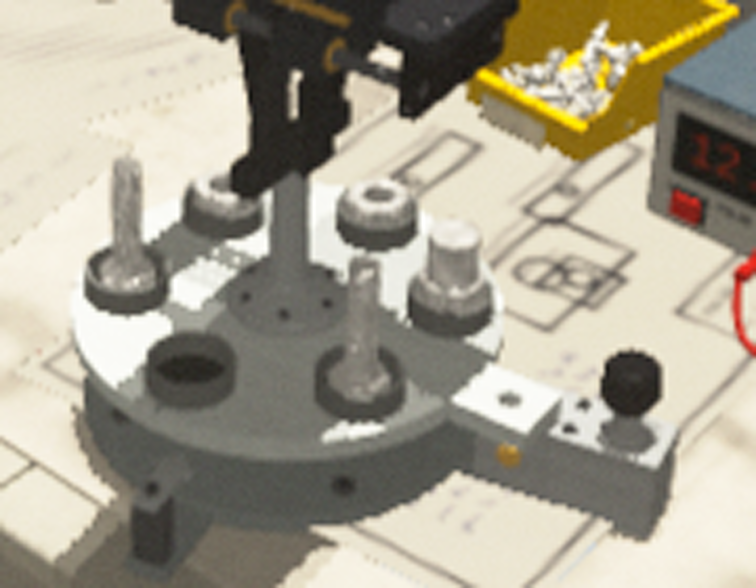

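Table follows the grip, pieces steady. Continue at the same rate.

Call:
{"api": "carry_out", "payload": {
  "increments": "0 0 3 0 0 0 0.01; 0 0 6 0 0 0 0.01; 0 0 9 0 0 0 0.01; 0 0 12 0 0 0 0.01; 0 0 15 0 0 0 0.01"
}}

```text
time: 12.5
ee_pos: [0.4904, 0.0179, 0.1431]
eef_rot: [0.759, 0.652, -0.0, -0.001]
ft_force: [-0.8, 0.6, -0.1]
width: 0.0158
```

Call:
{"api": "carry_out", "payload": {
  "increments": "0 0 3 0 0 0 0.01; 0 0 6 0 0 0 0.01; 0 0 9 0 0 0 0.01; 0 0 12 0 0 0 0.01; 0 0 15 0 0 0 0.01"
}}

```text
time: 13.12
ee_pos: [0.4904, 0.0177, 0.1431]
eef_rot: [0.838, 0.546, -0.0, -0.001]
ft_force: [-0.7, 0.5, 0.6]
width: 0.0158
```

Call:
{"api": "carry_out", "payload": {
  "increments": "0 0 3 0 0 0 0.01; 0 0 6 0 0 0 0.01; 0 0 9 0 0 0 0.01; 0 0 12 0 0 0 0.01; 0 0 15 0 0 0 0.01"
}}

```text
time: 13.75
ee_pos: [0.4903, 0.0176, 0.143]
eef_rot: [0.902, 0.431, -0.0, -0.001]
ft_force: [-1.6, 0.1, 1.0]
width: 0.0154
```

```bash
python3 look.py 15 scene;python3 tgt.py .4903 .018 .143 -14.2
```

```text
{'time': 13.75, 'ee_pos': [0.4903, 0.0176, 0.143], 'eef_rot': [0.9023, 0.4311, -0.0004, -0.0005], 'ft_force': [-1.5762, 0.1305, 1.0201], 'torque': [0.147, 0.1021, 0.0057], 'width': 0.0154, 'joint_positions': [0.049, 0.1116, -0.188, 1.901, 0.0221, 1.1321, 0.7443]}
turn [-7.000e-02  5.000e-02  6.512e+01] shift [ 0.0003 -0.0002  0.0001]
yaw 50.92354937809467
```

View pics/scz15.png

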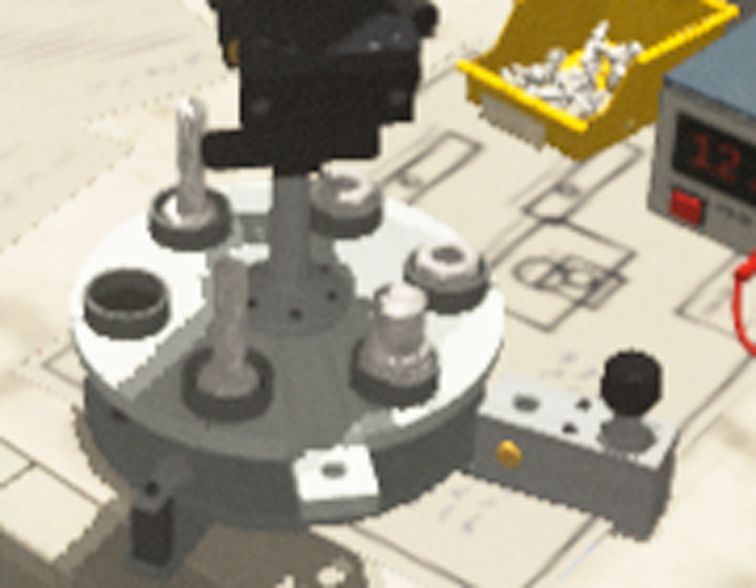

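Call:
{"api": "carry_out", "payload": {
  "increments": "0 0 3 0 0 0 0.01; 0 0 6 0 0 0 0.01; 0 0 9 0 0 0 0.01; 0 0 12 0 0 0 0.01; 0 0 15 0 0 0 0.01"
}}

```text
time: 14.42
ee_pos: [0.4902, 0.0175, 0.1431]
eef_rot: [0.951, 0.308, -0.001, -0.0]
ft_force: [-1.6, 0.1, 1.5]
width: 0.0156
```

Call:
{"api": "carry_out", "payload": {
  "increments": "0 0 3 0 0 0 0.01; 0 0 6 0 0 0 0.01; 0 0 9 0 0 0 0.01; 0 0 12 0 0 0 0.01; 0 0 15 0 0 0 0.01"
}}

```text
time: 15.05
ee_pos: [0.4901, 0.0174, 0.143]
eef_rot: [0.984, 0.181, -0.001, -0.0]
ft_force: [-1.2, 0.8, 2.2]
width: 0.0154
```

Call:
{"api": "carry_out", "payload": {
  "increments": "0 0 3 0 0 0 0.01; 0 0 6 0 0 0 0.01; 0 0 9 0 0 0 0.01; 0 0 12 0 0 0 0.01; 0 0 15 0 0 0 0.01"
}}

```text
time: 15.68
ee_pos: [0.4899, 0.0174, 0.1431]
eef_rot: [0.999, 0.05, -0.001, -0.0]
ft_force: [-1.5, 0.7, 1.5]
width: 0.0155
```

```bash
python3 look.py 16 scene;python3 tgt.py .4903 .018 .143 -14.2
```

```text
{'time': 15.675, 'ee_pos': [0.4899, 0.0174, 0.1431], 'eef_rot': [0.9987, 0.0501, -0.0009, -0.0003], 'ft_force': [-1.5232, 0.6774, 1.517], 'torque': [0.142, 0.2538, 0.1134], 'width': 0.0155, 'joint_positions': [0.0084, 0.1089, -0.1446, 1.9033, 0.0166, 1.1324, -0.0422]}
turn [-0.02  0.11 19.78] shift [ 0.0004 -0.0006  0.0001]
yaw 5.5810112851448475
```

View pics/scz16.png

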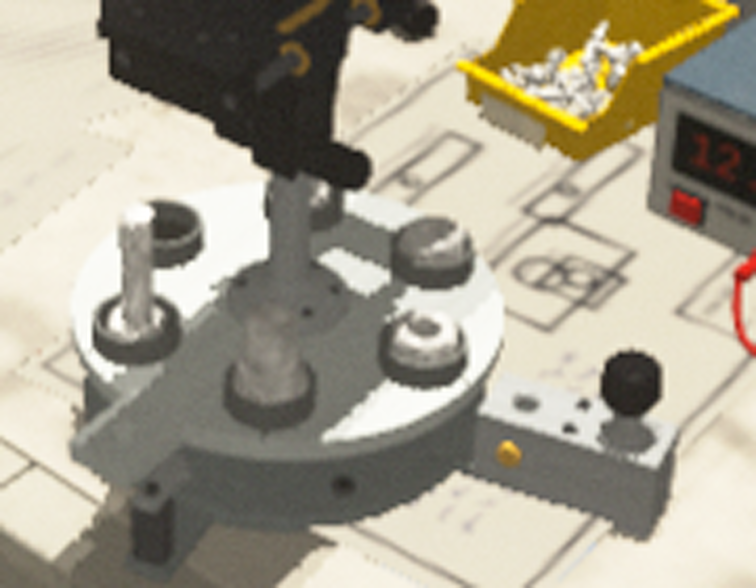

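Call:
{"api": "carry_out", "payload": {
  "increments": "0 0 3 0 0 0 0.01; 0 0 6 0 0 0 0.01; 0 0 9 0 0 0 0.01; 0 0 12 0 0 0 0.01; 0 0 14 0 0 0 0.01"
}}

```text
time: 16.35
ee_pos: [0.4898, 0.0174, 0.1431]
eef_rot: [0.997, -0.074, -0.001, -0.0]
ft_force: [-1.9, 0.3, 2.1]
width: 0.0153
```

```bash
python3 tgt.py .4903 .018 .143 -14.2
```

```text
turn [-0.    0.12  5.77] shift [ 0.0004 -0.0007  0.0001]
yaw -8.432921602124901
```

Call:
{"api": "carry_out", "payload": {
  "increments": "0 0 1.8 0 0 0 0.01; 0 0 3.3 0 0 0 0.01; 0 0 4.6 0 0 0 0.01; 0 0 5.4 0 0 0 0.01; 0 0 5.7 0 0 0 0.01"
}}

```text
time: 16.98
ee_pos: [0.4897, 0.0174, 0.143]
eef_rot: [0.992, -0.123, -0.001, -0.0]
ft_force: [-2.2, 1.7, 1.8]
width: 0.0154
```

Call:
{"api": "carry_out", "payload": {
  "increments": "0 0 0 0 0 0 0.01; 0 0 0 0 0 0 0.01; 0 0 0 0 0 0 0.01; 0 0 0 0 0 0 0.01; 0 0 0 0 0 0 0.01"
}}

```text
time: 17.6
ee_pos: [0.4898, 0.0174, 0.1431]
eef_rot: [0.992, -0.123, -0.001, -0.0]
ft_force: [-2.1, 1.0, 0.7]
width: 0.0156
```

```bash
python3 look.py 17 scene side wrist;python3 tgt.py .4903 .018 .143 -14.2
python3 - <<'E'
from h import *
p=np.load("side17.npz")["p"]; cv2.imwrite("pics/sdz17.png",cv2.resize(p[190:290,270:400],None,fx=6,fy=6,interpolation=cv2.INTER_CUBIC))
E
```

```text
{'time': 17.6, 'ee_pos': [0.4898, 0.0174, 0.1431], 'eef_rot': [0.9924, -0.1231, -0.0011, -0.0001], 'ft_force': [-2.0849, 0.9945, 0.7014], 'torque': [0.1382, 0.362, -0.0307], 'width': 0.0156, 'joint_positions': [-0.0091, 0.1078, -0.1261, 1.9043, 0.0141, 1.1325, -0.3874]}
turn [0.01 0.13 0.06] shift [ 0.0004 -0.0007  0.    ]
yaw -14.14272146252926
```

View pics/scz17.png

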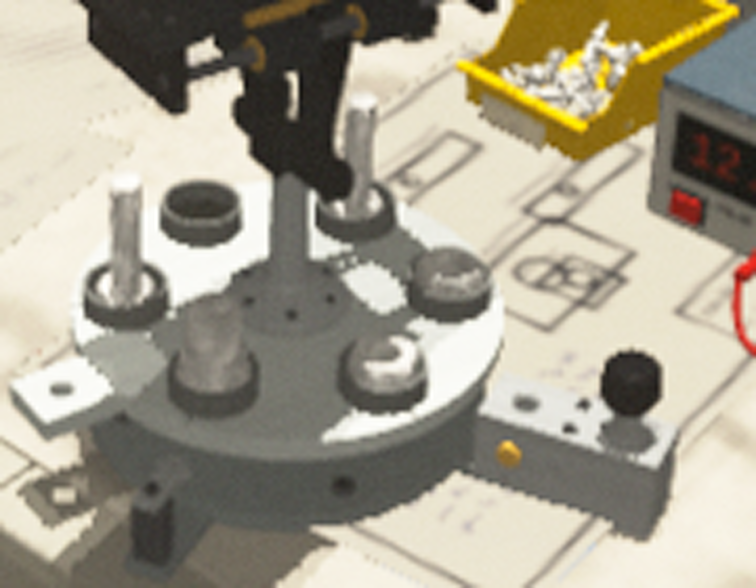

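View pics/sdz17.png

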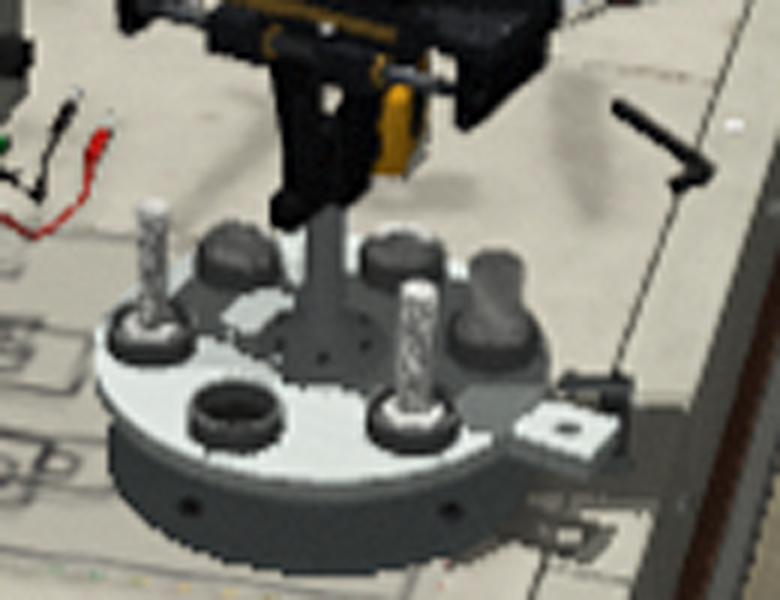

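View pics/wrist17.png

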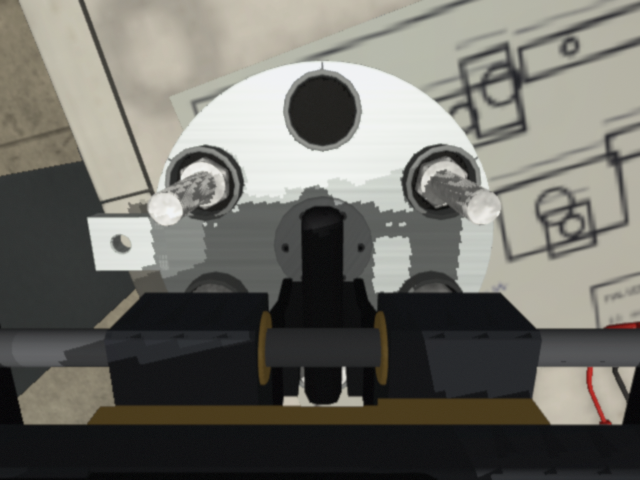

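```bash
python3 - <<'E'
from h import *
g={i:cv2.cvtColor(np.load(f"scene{i}.npz")["p"],cv2.COLOR_BGR2GRAY) for i in(9,11,12,13,17)}
out=[]
for i in(9,11,12,13):
    c=g[i][284:304,364:390]; out.append(cv2.resize(c,None,fx=14,fy=14,interpolation=cv2.INTER_CUBIC))
cv2.imwrite("pics/lug.png",np.vstack([np.hstack(out[:2]),np.hstack(out[2:])]))
# shift of lug patch by phase correlation
def lk(a,b,pts):
    q,st,e=cv2.calcOpticalFlowPyrLK(g[a],g[b],np.float32(pts).reshape(-1,1,2),None,winSize=(11,11),maxLevel=1); return (q.reshape(-1,2)-pts).round(2).tolist(),e.ravel().round(1)
for b in(12,13):print(b,lk(11,b,[(376,294),(250+571/4.2,205+380/4.2),(250+480/4.2,205+380/4.2),(400.5,296),(250+213/4.2,205+360/4.2),(250+213/4.2,205+385/4.2)]))
o=[]
for i in(11,13,17): o.append(cv2.resize(g[i][270:312,280:360],None,fx=8,fy=4.5,interpolation=cv2.INTER_CUBIC))
cv2.imwrite("pics/nest.png",np.vstack(o))
E
```

```text
12 ([[-0.01, 0.01], [-0.02, 0.05], [-1.12, -0.26], [-0.02, -0.01], [-0.35, -0.09], [0.13, -0.03]], array([1.4, 1.2, 8.8, 1.4, 1.7, 1.4], dtype=float32))
13 ([[-0.34, 0.27], [-0.11, 0.11], [-1.47, -0.01], [-0.04, -0.01], [-0.74, -0.11], [-0.19, -0.12]], array([ 3.5,  2.9, 10. ,  1.8,  1.9,  1.3], dtype=float32))
```

View pics/lug.png

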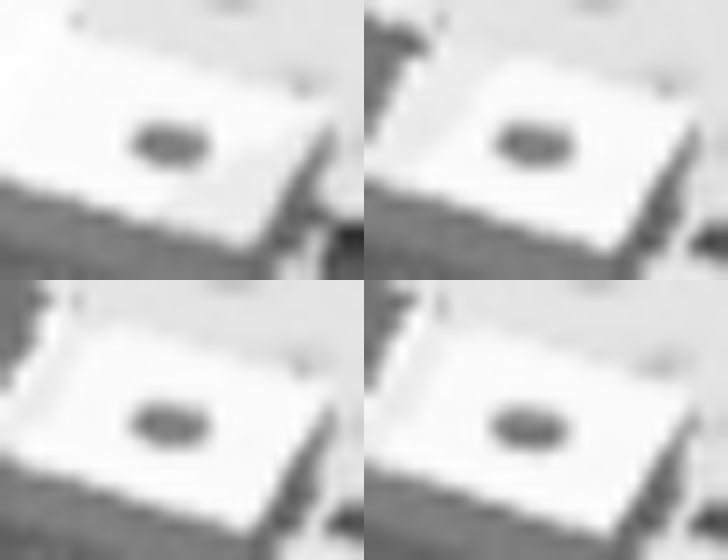

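View pics/nest.png

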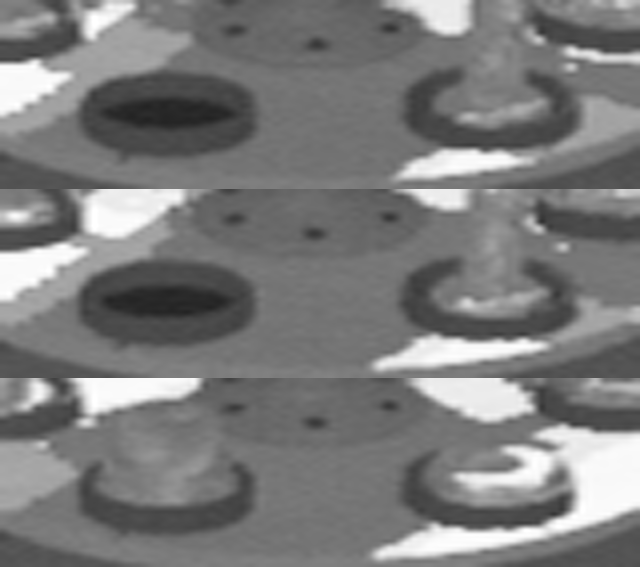

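```bash
python3 - <<'E'
from h import *
d=np.load("scene11.npz");K,E=d["K"],d["E"];X=[.4905,.0177,np.radians(15.8)]
for nm,a,r,z in(("lug",270,.125,.06),("nest",180,.078,.074),("nest240",240,.078,.074),("nest300",300,.078,.074),("tick180",180,.1,.06)):
  print(nm,proj(K,E,b2w(X,pol(a,r,z))).round(1),"px/deg",(proj(K,E,b2w(X,pol(a+1,r,z)))-proj(K,E,b2w(X,pol(a,r,z)))).round(2))
g={i:cv2.cvtColor(np.load(f"scene{i}.npz")["p"],cv2.COLOR_BGR2GRAY) for i in(11,12,13,17)}
# template match of nest lower walls vs frame 11, subpixel via ECC translation
def ecc(a,b,x0,y0,x1,y1):
    W=np.eye(2,3,dtype=np.float32)
    A=cv2.resize(g[a][y0:y1,x0:x1],None,fx=4,fy=4,interpolation=cv2.INTER_CUBIC);B=cv2.resize(g[b][y0:y1,x0:x1],None,fx=4,fy=4,interpolation=cv2.INTER_CUBIC)
    c,W=cv2.findTransformECC(A,B,W,cv2.MOTION_TRANSLATION,(3,200,1e-5),None,5); return round(c,3),(W[:,2]/4).round(2)
for b in(12,13,17):
  for nm,box in dict(front_low=(288,296,313,306),r_low=(329,295,353,304),holes=(305,272,332,283),lug=(366,285,387,302)).items():
    try:print(b,nm,ecc(11,b,*box))
    except Exception as e:print(b,nm,"fail")
E
```

```text
lug [376.3 293.9] px/deg [ 0.4  -0.62]
nest [301.1 291.8] px/deg [0.63 0.2 ]
nest240 [341.6 290.8] px/deg [ 0.57 -0.24]
nest300 [357.5 269.7] px/deg [-0.09 -0.39]
tick180 [295.7 304. ] px/deg [0.81 0.27]
12 front_low (0.996, array([-0.02, -0.02], dtype=float32))
12 r_low (0.933, array([-0.14, -0.12], dtype=float32))
12 holes (0.755, array([ 0.05, -0.04], dtype=float32))
12 lug (0.956, array([-0.08, -0.02], dtype=float32))
13 front_low (0.963, array([-0.38, -0.14], dtype=float32))
13 r_low (0.904, array([-0.44,  0.03], dtype=float32))
13 holes (0.723, array([-0.07, -0.05], dtype=float32))
13 lug (0.957, array([-0.3 ,  0.25], dtype=float32))
17 front_low (0.724, array([-0.22,  3.02], dtype=float32))
17 r_low (0.814, array([-0.84,  0.09], dtype=float32))
17 holes (0.681, array([-0.05, -0.06], dtype=float32))
17 lug (0.603, array([5.88, 0.93], dtype=float32))
```

Call:
{"api": "carry_out", "payload": {
  "increments": "0 0 -0.1 0 0 0 0.01; 0 0 -0.3 0 0 0 0.01; 0 0 -0.5 0 0 0 0.01; 0 0 -0.5 0 0 0 0.01; 0 0 -0.5 0 0 0 0.01"
}}

```text
time: 18.38
ee_pos: [0.4898, 0.0174, 0.1431]
eef_rot: [0.993, -0.119, -0.001, -0.0]
ft_force: [-2.5, 0.4, 1.9]
width: 0.016
```

Call:
{"api": "carry_out", "payload": {
  "increments": "0 0 0 0 0 0 0.01; 0 0 0 0 0 0 0.01; 0 0 0 0 0 0 0.01; 0 0 0 0 0 0 0.01; 0 0 0 0 0 0 0.01"
}}

```text
time: 19.0
ee_pos: [0.4897, 0.0174, 0.143]
eef_rot: [0.993, -0.119, -0.001, -0.0]
ft_force: [-1.7, 0.3, 1.9]
width: 0.0159
```

```bash
python3 look.py 18 scene side;python3 tgt.py .4903 .018 .143 -13.7
python3 - <<'E'
from h import *
c=lambda t,n,b:np.load(f"{n}{t}.npz")["p"][b[1]:b[3],b[0]:b[2]]
o=[cv2.resize(c(t,"scene",(280,270,370,325)),None,fx=5,fy=5,interpolation=cv2.INTER_CUBIC) for t in(11,18)]
cv2.imwrite("pics/cmp18.png",np.vstack(o))
d=np.load("scene18.npz");K,E=d["K"],d["E"]
P=d["d"];ys,xs=np.mgrid[270:300,285:320];z=P[270:300,285:320]
pts=(E[:3,:3]@(np.linalg.inv(K)@np.stack([xs.ravel()*z.ravel(),ys.ravel()*z.ravel(),z.ravel()]))).T+E[:3,3]
m=(pts[:,2]>.08)&(pts[:,2]<.112)&(np.hypot(*(pts[:,:2]-[.415,-.004]).T)<.03);q=pts[m];print(len(q))
f=lambda X:np.hypot(q[:,0]-X[0],q[:,1]-X[1])-X[2]
t=q[q[:,2]>.106];print("top mean",t.mean(0),len(t))
E
```

```text
{'time': 19.0, 'ee_pos': [0.4897, 0.0174, 0.143], 'eef_rot': [0.9929, -0.1188, -0.0012, -0.0001], 'ft_force': [-1.6928, 0.31, 1.8557], 'torque': [0.1261, 0.3658, -0.0241], 'width': 0.0159, 'joint_positions': [-0.0087, 0.1079, -0.1265, 1.9043, 0.0142, 1.1325, -0.3787]}
turn [0.01 0.14 0.05] shift [ 0.0004 -0.0007  0.0001]
yaw -13.645478127003352
266
top mean [ 0.41253501 -0.00581518  0.109285  ] 88
```

View pics/cmp18.png

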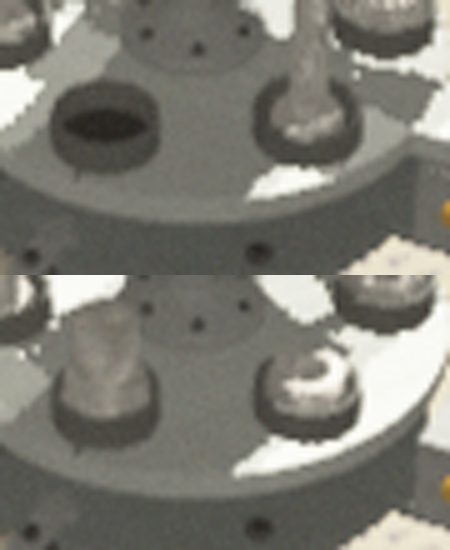

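View pics/scene18.png

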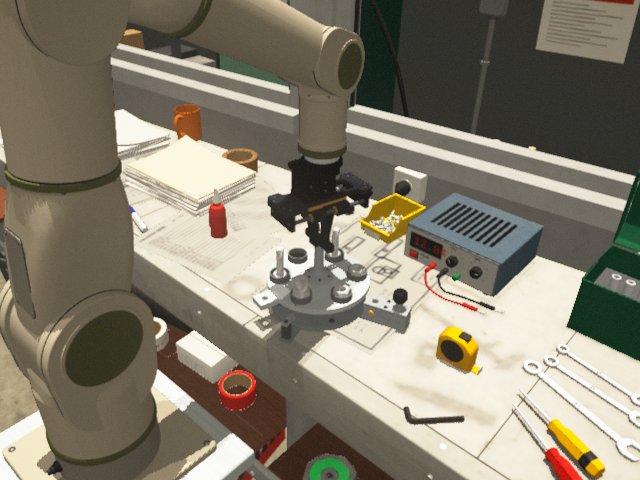

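```bash
python3 -c "
from bench import r
print(r.close_job())"
```

```text
the job is handed in; nothing more can be done
None
```

The job is done and handed in at about 19 s. The lock pin is out of the turntable, stands in the storage hole and is released. I turned the table 120° clockwise by the T-handle, so the steel coupling stands at the front pointer. The gripper still holds the handle at 35 N to keep it still.

**Last checks:**
- **Turntable angle:** closing on the handle turned the table about 0.5° clockwise. I turned it back 0.5°, and in the scene picture the nest's rim mark is then where the front nest's mark was with the table unturned.
- **Pin:** the wrist-down height at release and the picture both show the collar down on the block.
- **Pieces and other objects:** all five pieces are in their nests. The glue bottle, tape measure and hex key stand where they did at the start.
- **Forces:** no reading taken at the end of a move was above about 4 N.

**Disagreements:**
- My estimates of the base's yaw ranged from 15.1° to 16.7°. I therefore set the final angle by comparing pictures of the table before and after the turn, not from the absolute calibration.
- A rough depth reading of the coupling's top came out about 3 mm from the expected spot. I put this down to only the camera-facing side being visible, and did not check it further.

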